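# Press home the lamp board's push rivets crosswise

## Task

The LED board of the round lamp in the jig is held by four push rivets whose pins still stand up; press each pin fully home with light fingertip pressure, one at a time and crosswise so that the board goes down flat: first the rivet beside the white terminal block, then the one straight across the lamp from it, then the one beside the upright capacitor, and last the one straight across from that. Nothing is to be picked up: the lamp stays seated in its jig, and the board cracks if it is pressed hard. Leave the spare boards, the rivet tray and the screwdriver where they are.

Things in the scene. Friction and masses are not known exactly. Their poses are not given: they have to be found in the camera images.
- jig: white plastic assembly jig fixed to the bench: 260 x 260 x 12 mm slab with four 10 mm steel locating posts, 18 mm tall above the slab, at its corners, just outside the lamp. Origin: centre of its underside, z up.
- lamp: round grey lamp housing, 250 mm across, 24 mm high, open at the top, 0.55 kg, standing loose on the jig slab between the posts (2.5 mm play), turned any way. Origin: centre of its underside, 12 mm above the bench, z up; +x points to the rivet beside the terminal block, +y to the one beside the capacitor. The board cracks if the robot presses on the lamp with more than 30 N.
- board_center (a point): centre of the top face of the white LED board (220 mm across) in the lamp, 14 mm above the lamp's origin, axes as the lamp's. The rim around it (inside radius 121 mm) rises 10 mm above this face. Four identical black push rivets stand on it, 90 deg apart on a circle of 82 mm radius. Electronic parts lie only within 55 mm of the centre, at most 25 mm tall.
- terminal_block (a point): centre of the top of the white three-screw terminal block (16 x 34 mm, 16 mm tall above the board), 44 mm from the lamp's centre, straight in line with the first rivet; the only block of its kind.
- capacitor (a point): centre of the top of the upright bare-metal cylindrical capacitor (20 mm across, 25 mm tall above the board, the tallest part), 42 mm from the lamp's centre, in line with the third rivet.
- board_stack: bystander: loose stack of three spare 120 mm boards, about 25 mm high; origin at the centre of its underside.
- rivet_tray: bystander: loose open metal tray of spare rivets, 75 x 105 x 34 mm; origin at the centre of its underside.
- screwdriver: bystander: loose screwdriver lying along its x axis, about 200 mm long.
- rivet_terminal (a joint): travel of the pin of the rivet beside the terminal block, m: 0 = standing fully proud, 0.007 = fully home with its head down on the collar. It slides straight down against a steady 3 N, stays where it is left, and meets a firm stop at 0.007. It starts at 0 to 0.0015.
- rivet_terminal_top (a point): centre of the flat top of that pin's head, 0 deg (the lamp's +x) on the 82 mm circle; moves with the pin. The head is 15 mm across and 3 mm thick; its top is 12 mm above the board with the joint at 0 and 5 mm above it fully home (the 20 mm collar below is 2 mm high). Nothing taller than that stands within 28 mm of it.
- rivet_across_terminal (a joint): travel of the pin of the rivet straight across the lamp from the terminal block's, m: 0 = standing fully proud, 0.007 = fully home with its head down on the collar. It slides straight down against a steady 3 N, stays where it is left, and meets a firm stop at 0.007. It starts at 0 to 0.0015.
- rivet_across_terminal_top (a point): centre of the flat top of that pin's head, 180 deg (the lamp's -x) on the 82 mm circle; moves with the pin. The head is 15 mm across and 3 mm thick; its top is 12 mm above the board with the joint at 0 and 5 mm above it fully home (the 20 mm collar below is 2 mm high). Nothing taller than that stands within 28 mm of it.
- rivet_capacitor (a joint): travel of the pin of the rivet beside the capacitor, m: 0 = standing fully proud, 0.007 = fully home with its head down on the collar. It slides straight down against a steady 3 N, stays where it is left, and meets a firm stop at 0.007. It starts at 0 to 0.0015.
- rivet_capacitor_top (a point): centre of the flat top of that pin's head, 90 deg (the lamp's +y) on the 82 mm circle; moves with the pin. The head is 15 mm across and 3 mm thick; its top is 12 mm above the board with the joint at 0 and 5 mm above it fully home (the 20 mm collar below is 2 mm high). Nothing taller than that stands within 28 mm of it.
- rivet_across_capacitor (a joint): travel of the pin of the rivet straight across the lamp from the capacitor's, m: 0 = standing fully proud, 0.007 = fully home with its head down on the collar. It slides straight down against a steady 3 N, stays where it is left, and meets a firm stop at 0.007. It starts at 0 to 0.0015.
- rivet_across_capacitor_top (a point): centre of the flat top of that pin's head, 270 deg (the lamp's -y) on the 82 mm circle; moves with the pin. The head is 15 mm across and 3 mm thick; its top is 12 mm above the board with the joint at 0 and 5 mm above it fully home (the 20 mm collar below is 2 mm high). Nothing taller than that stands within 28 mm of it.

How it is judged (in metres and radians):
On the way, in this order (a step that is already met when the one before it is completed fails the run):
1. the rivet beside the terminal block is home and the rivets that come after it still stand up (value of joint rivet_terminal above 0.005 m and value of joint each of rivet_across_terminal, rivet_capacitor, rivet_across_capacitor below 0.0035 m), for 0.2 s.
2. the rivet straight across the lamp from the terminal block's is home and the rivets that come after it still stand up (value of joint each of rivet_terminal, rivet_across_terminal above 0.005 m and value of joint each of rivet_capacitor, rivet_across_capacitor below 0.0035 m), for 0.2 s.
3. the rivet beside the capacitor is home and the rivets that come after it still stand up (value of joint each of rivet_terminal, rivet_across_terminal, rivet_capacitor above 0.005 m and value of joint rivet_across_capacitor below 0.0035 m), for 0.2 s.
4. the last rivet, straight across from the capacitor's, is home too (value of joint each of rivet_terminal, rivet_across_terminal, rivet_capacitor, rivet_across_capacitor above 0.005 m), for 0.2 s.
At the end, for the whole second after the job is handed in: all four pins are pressed at least 5 mm of their 7 mm travel, in the order asked, and the lamp is at rest, flat and seated on the jig slab (within 10 mm of the jig's centre, tilt under 0.05 rad) (all of step 4 and horizontal distance between lamp and jig below 0.01 m and angle between lamp's own z axis and vertical below 0.05 rad and z of lamp in the frame of jig between 0.008 and 0.015 m and linear speed of lamp below 0.02 m/s); the robot touches nothing.
It fails at once if the lamp was pressed or pushed with more than 30 N (contact force between any of the fingers, the arm and lamp above 30 N).
It fails at once if the lamp was lifted, tipped or dragged out of the jig (distance of lamp from where it was at the start of the episode above 0.012 m or angle between lamp's own z axis and vertical above 0.12 rad or z of lamp in the frame of jig above 0.02 m).
It fails at once if the spare boards, the rivet tray or the screwdriver were moved by more than 20 mm (distance of any of board_stack, rivet_tray, screwdriver from where it was at the start of the episode above 0.02 m).
It also fails if it takes over 54 s, if anything falls off the work surface, if the arm or the gripper's body presses on something with over 40 N, if the wrist force passes 120 N, or if a joint passes its speed limit or range.

## Robot

A 6-joint arm with a two-finger parallel gripper is mounted at the origin on the work surface. World frame = base frame: x ahead of the robot, y to its left, z up, the work surface at z = 0. Lengths are in mm, angles in rad, forces in N, time in s.
With the tool pointing down it reaches from about 275 to 725 mm from the base axis. Payload 5.6 kg.
Tool frame: the origin (TCP) lies on the centre line of the jaws, within the pads' length; the fingertips stand 25 mm ahead of it and the grasp point (between the pads) lies 6 mm ahead of it (r.tip_extent is the distance from the TCP to the fingertips, in mm); z points along the fingers, y is the line along which they close (so a half turn about z gives the same grasp; the last joint's range is limited). The gripper opens to 85 mm and grips with 20 to 120 N. Pads are 22 mm wide; open, the fingers measure 114 mm over their backs; the gripper's body (76 mm by 85 mm) begins 54 mm behind the grasp point. The pads swing forward as they close: fully open they stand 13 mm farther back than shut.
Start: joints at [1.425, 0.255, 0.108, 0, -1.424, -0.285], TCP at [229.652, 499.753, 256.283] pointing down, gripper open.
Joint ranges: [-2.95, 2.95], [-1.21, 1.97], [-1.09, 1.5], [-2.87, 1.71], [-2.94, -0.07], [-3.05, 3.05]. Speed limits (rad/s): [2.57, 2.57, 3.14, 3.14, 3.14, 3.14].

## Interface

Orientations are given as [roll, pitch, yaw] about the fixed x, y, z axes, in that order (R = Rz(yaw) Ry(pitch) Rx(roll)).
In Python, from cell import r, eyes, cut_out, landmark_of gives the robot as it stands. The module is installed in compiled form; this text tells all that it offers.
- The arm moves only by the shell command python3 -m creep 'ROWS' [OPENING]. ROWS is text: rows parted by semicolons, each of 6 numbers parted by spaces: the shift along the tool's x, y, z in cm, then the turn, a rotation vector about the tool's x, y, z in degrees. A call has 1 to 20 rows; each row shifts and turns the commanded pose from where the row before left it, along the tool's axes as they then stand; what a row does not reach is not made up. A row lasts 1/12 s, in which the tool goes at most 41.7 mm and 7.16 degrees, less where a joint would pass 70% of its speed; a pose out of reach is approached as far as the arm can. A call with a gripper value outside its range is refused whole. OPENING is the finger opening in cm, from 0 to 8.54, set as the call begins (- or left out, the last holds). The fingers move at their own pace and stop on an object; the grip force is fixed at half the most. Time passes only in rows, so rows that do not move let the fingers close. It gives the time, the measured TCP pose, the force, the opening and the grip force at its end, in the units of the state.
- r.get_state(): the state, without advancing time (a new reading comes with each control period).
- eyes.snapshot(name): name is "side" or "top" or "wrist"; returns the picture (384x512x3 uint8, blue, green, red); there is no depth.
- eyes.camera_params(name): a dict with "fovy" (degrees; the focal length in pixels is half the picture's height over the tangent of half this angle, whatever the lens; pixels are square), "cx", "cy" (the principal point, pixels), "distortion" ([k1, k2, p1, p2, k3] as OpenCV has them; the pictures are not rectified), "camera_from_world" (4x4, takes a point from world to camera coordinates); the wrist camera has in their place "hand_eye" (4x4, takes a point from camera to tool coordinates, whose origin is the TCP and whose axes are the flange's). Camera axes: x right, y down, z forward; pixel columns grow to the right and rows downward; lengths in mm; the calibration is good to about 2 mm. A picture is of the moment at which its call begins: read the wrist's pose just before it. camera_params takes no time and is no camera call.
- r.hand_in(): hands the job in; it is judged then, once.
Trained networks look in the newest picture that a camera, given by its name, has taken for a name from the list of things; names that differ only in an ending like _2 or _b are one class to them, and where a whole thing is asked for, a point or a joint stands for the part that bears it (a point fixed in the world has none). Each returns a list of dicts, best first, with "confidence" (0 to 1); they miss things now and then, are a little off and sometimes report something else, mostly with a low value. They report only what shows in the picture. A call takes as long as a camera call.
- cut_out(name, camera): "pixels" (384x512 bool, what is visible of it) and "extent" ([left, top, width, height] in pixels, round what is visible of it).
- landmark_of(name, camera): "position" ([column, row] in pixels: a listed point, or the origin of a listed thing).
The state is a dict: "clock": time; "q": joint angles; "dq": joint speeds; "effort": joint torques, N m; "eef_pos": TCP position; "ee_rot": TCP orientation; "force": force on the tool from outside, world axes, zero at the start; "wrist_torque": the same for the moment, N m; "grip_width": opening from 0.0 (shut) to 1.0 (fully open); "grip_force": force on a finger pad.
Only numpy, scipy, OpenCV 4.12 (cv2) and the standard library are available. Lean on these libraries where they do the work, as an engineer would, in place of code of your own. Each camera call takes 0.05 s, during which the arm holds its last target. There are 200 camera calls.

## Working session

There is one attempt and no reset: what is moved stays moved. The work goes in short steps, Python scripts to look and compute and a shell command to move; the robot and the scene stay as the last step left them, time stands still between calls to the robot, and variables do not carry over. Pictures are saved under pics/ and viewed, at most 10 in all, crops included, and the job is handed in when it is done.

```bash
mkdir -p pics; cat > h.py <<'E'
import numpy as np, cv2
from cell import r, eyes, cut_out, landmark_of
from scipy.spatial.transform import Rotation as R
def cam(n):
    p=eyes.camera_params(n); f=192/np.tan(np.radians(p["fovy"])/2)
    K=np.array([[f,0,p["cx"]],[0,f,p["cy"]],[0,0,1]]); d=np.array(p["distortion"],float)
    if "camera_from_world" in p: T=np.array(p["camera_from_world"])
    else:
        s=r.get_state(); W=np.eye(4); W[:3,:3]=R.from_euler("xyz",s["ee_rot"]).as_matrix(); W[:3,3]=s["eef_pos"]
        T=np.linalg.inv(W@np.array(p["hand_eye"]))
    return K,d,T
def at_z(c,uv,z):
    K,d,T=c
    n=cv2.undistortPoints(np.array([[uv]],float),K,d)[0,0]
    Ti=np.linalg.inv(T); v=Ti[:3,:3]@[n[0],n[1],1]; o=Ti[:3,3]
    return o+v*(z-o[2])/v[2]
def proj(c,P):
    K,d,T=c
    return cv2.projectPoints(np.array(P,float).reshape(-1,3),cv2.Rodrigues(T[:3,:3])[0],T[:3,3],K,d)[0][:,0]
E
python3 - <<'E'
from h import *
print(r.get_state(), r.tip_extent)
c=cam("top"); im=eyes.snapshot("top"); cv2.imwrite("pics/top.png",im)
for n,z in [("board_center",26),("terminal_block",42),("capacitor",51),("rivet_terminal_top",37.5),("rivet_across_terminal_top",37.5),("rivet_capacitor_top",37.5),("rivet_across_capacitor_top",37.5),("jig",0),("lamp",12),("board_stack",0),("rivet_tray",0),("screwdriver",0)]:
    for l in landmark_of(n,"top")[:4]: print(n,round(l["confidence"],2),np.round(l["position"],1),np.round(at_z(c,l["position"],z),1))
E
```

```text
{'clock': 0.0, 'q': array([ 1.42460086e+00,  2.55719087e-01,  1.07004347e-01, -5.01709356e-04,
       -1.42388463e+00, -2.84615982e-01]), 'dq': array([ 2.12361315e-04, -1.21923651e-03, -3.04378998e-05,  1.07816196e-03,
        1.27091203e-03, -1.28293607e-03]), 'effort': array([ 2.97160022e-04, -3.86629808e+01,  2.37939388e+01,  5.36527276e+00,
       -6.11292329e-03, -3.14804844e-06]), 'eef_pos': array([229.42573865, 499.36867688, 255.40627429]), 'ee_rot': array([ 3.13972281e+00, -3.00699343e-05, -4.30885309e-01]), 'force': array([-0.03717211, -0.50209912, -0.48349567]), 'wrist_torque': array([-0.02273548,  0.03059994, -0.0420449 ]), 'grip_force': 0.0, 'grip_width': 0.9991013368787763} 25.0
board_center 0.61 [304.3 176.4] [ 560.  -107.4   26. ]
board_center 0.51 [384.9 162. ] [ 591.4 -316.8   26. ]
terminal_block 0.97 [320.4 176.1] [ 556.2 -145.3   42. ]
terminal_block 0.74 [418.5 218.8] [ 441.2 -384.2   42. ]
capacitor 0.8 [304.  156.8] [ 604.3 -106.1   51. ]
rivet_across_terminal_top 0.41 [269.9 173.7] [567.1 -20.7  37.5]
rivet_capacitor_top 0.6 [308.6 143.8] [ 641.3 -121.5   37.5]
rivet_across_capacitor_top 0.47 [303.8 206.2] [ 483.  -100.6   37.5]
rivet_across_capacitor_top 0.45 [307.9 143.6] [ 641.9 -119.8   37.5]
lamp 0.89 [301.3 179.6] [ 554.9 -101.1   12. ]
board_stack 0.56 [211.3 174.3] [578.7 128.7   0. ]
rivet_tray 0.83 [385.7 162.3] [ 596.8 -327.6    0. ]
screwdriver 0.76 [419.1 217.3] [ 449.1 -403.4    0. ]
```

View pics/top.png

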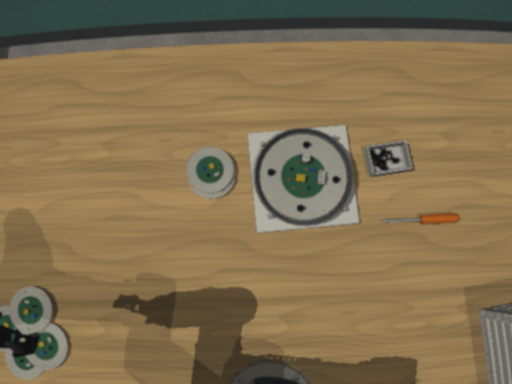

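The top view shows the lamp centred near (304,177). The rivets are at about (337,180) by the white terminal block, (271,172), (307,144) by the capacitor, and (301,208). Next I move over the lamp with the fingers shut.

```bash
python3 -m creep '3.2 2.4 0 0 0 0;3.2 2.4 0 0 0 0;3.2 2.4 0 0 0 0;3.2 2.4 0 0 0 0;3.2 2.4 0 0 0 0;3.2 2.4 0 0 0 0;3.2 2.4 0 0 0 0;3.2 2.4 0 0 0 0;3.2 2.4 0 0 0 0;3.2 2.4 0 0 0 0;3.2 2.4 0 0 0 0;3.2 2.4 0 0 0 0;3.2 2.4 0 0 0 0;3.2 2.4 0 0 0 0;3.2 2.4 0 0 0 0;3.2 2.4 0 0 0 0;3.2 2.4 0 0 0 0;0 0 0 0 0 0;0 0 0 0 0 0' 0
cat > look.py <<'E'
from h import *
import sys
print(np.round(eyes.camera_params("wrist")["hand_eye"],2).tolist())
s=r.get_state(); print(s["eef_pos"],s["ee_rot"],s["force"])
c=cam("wrist"); im=eyes.snapshot("wrist"); cv2.imwrite(sys.argv[1],im)
for n,z in [("board_center",26),("terminal_block",42),("capacitor",51),("rivet_terminal_top",37.5),("rivet_across_terminal_top",37.5),("rivet_capacitor_top",37.5),("rivet_across_capacitor_top",37.5)]:
    for l in landmark_of(n,"wrist")[:4]: print(n,round(l["confidence"],2),np.round(l["position"],1),np.round(at_z(c,l["position"],z),1))
E
python3 look.py pics/w1.png
```

```text
clock: 2.23
eef_pos: [553.9, -100.0, 255.3]
ee_rot: [3.141, 0.001, -0.434]
force: [-0.5, 0.5, 0.5]
grip_width: -0.003
grip_force: 0.0
[[0.0, -0.95, -0.3, 76.49], [1.0, 0.0, 0.0, 0.28], [-0.0, -0.3, 0.95, -117.56], [0.0, 0.0, 0.0, 1.0]]
[ 553.9003493  -100.02641647  255.27930271] [ 3.14081427e+00  1.42101394e-03 -4.34497092e-01] [-0.51806087  0.51812226  0.54580891]
board_center 0.77 [256.4 153. ] [ 559.6 -105.2   26. ]
terminal_block 0.74 [298.  141.2] [ 555.9 -149.4   42. ]
capacitor 0.63 [243.2 114.7] [ 603.2 -111.2   51. ]
rivet_terminal_top 0.6 [332.6 132.6] [ 548.3 -184.7   37.5]
rivet_across_terminal_top 0.61 [185.  178.4] [568.8 -26.4  37.5]
rivet_capacitor_top 0.72 [229.2  72.9] [ 643.3 -115.    37.5]
rivet_across_capacitor_top 0.41 [272.8 222. ] [484.2 -90.2  37.5]
```

View pics/w1.png

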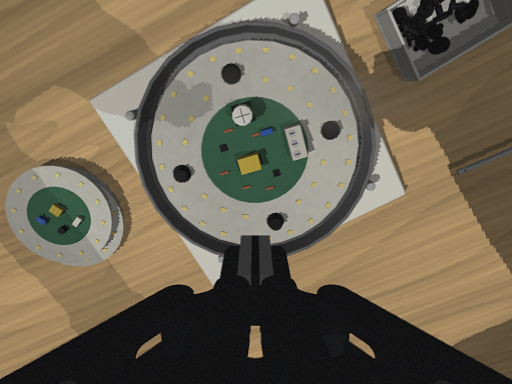

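The wrist view shows the lamp centre near (256,153). The pins are at (331,130) for terminal, (182,174) across from it, (231,74) for capacitor and (276,221) across from that. The measured pin spacings are 160–161 mm against 164 expected, so the positions hold up. I go to the first pin with about 30 mm clearance and check.

```bash
python3 -m creep '.53 1.32 2.67 0 0 0;.53 1.32 2.67 0 0 0;.53 1.32 2.67 0 0 0;.53 1.32 2.67 0 0 0;.53 1.32 2.67 0 0 0;.53 1.32 2.67 0 0 0;0 0 0 0 0 0;0 0 0 0 0 0' 0
python3 look.py pics/w2.png | tail -n +2
python3 - <<'E'
from h import *
c=cam("side"); im=eyes.snapshot("side"); s=r.get_state()
tip=s["eef_pos"]+[0,0,-25]; u=proj(c,tip)[0]; print(u)
for l in landmark_of("rivet_terminal_top","side"): print(l["confidence"],l["position"],at_z(c,l["position"],37.5))
x,y=np.clip(u.astype(int),[100,75],[412,309])
cv2.imwrite("pics/s2.png",cv2.resize(im[y-75:y+75,x-100:x+100],None,fx=4,fy=4,interpolation=cv2.INTER_CUBIC))
E
```

```text
clock: 3.3
eef_pos: [548.5, -183.4, 95.1]
ee_rot: [3.14, 0.003, -0.431]
force: [-0.7, -0.2, 0.9]
grip_width: -0.003
grip_force: 0.0
[ 548.48549984 -183.40485392   95.08058213] [ 3.14033830e+00  2.85112569e-03 -4.31311787e-01] [-0.66520332 -0.23732511  0.8893632 ]
board_center 0.9 [128.1 249.5] [ 561.4 -102.1   26. ]
capacitor 0.91 [ 79.2 198.3] [ 604.9 -109.9   51. ]
rivet_terminal_top 0.66 [258.8 222.2] [ 548.5 -186.4   37.5]
rivet_terminal_top 0.44 [ 80.9 199.1] [ 603.  -101.6   37.5]
rivet_capacitor_top 0.81 [ 60.4 124.9] [ 642.1 -115.1   37.5]
[327.53570768 234.36233841]
0.5 [325.7, 246.6] [ 551.57953736 -181.66681686   37.5       ]
```

View pics/w2.png

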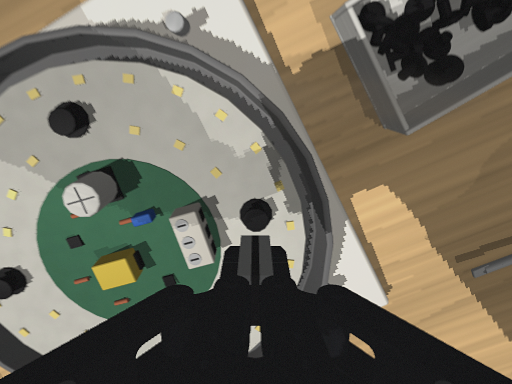

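View pics/s2.png

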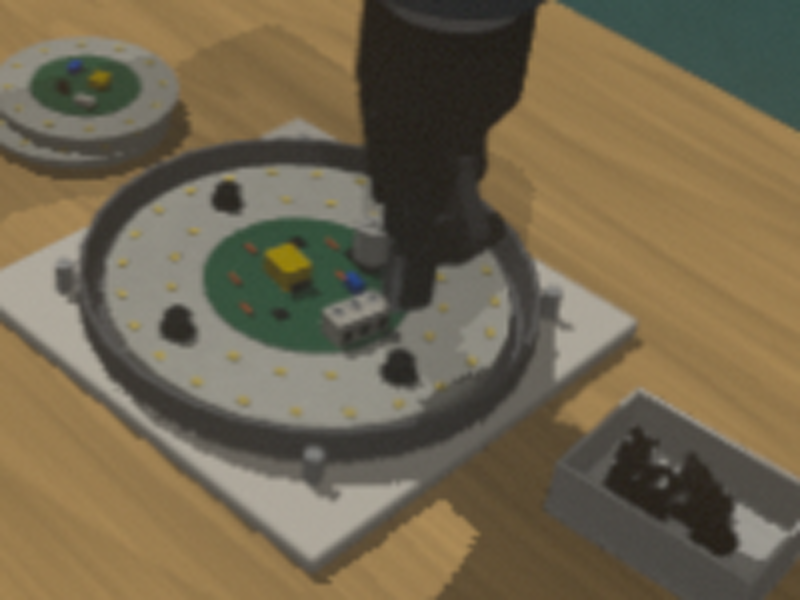

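Wrist and side views agree with the tool to about 3 mm: the tip stands just short of the pin at wrist (257,215), side crop (400,365). I go down now.

```bash
python3 -m creep '.1 .1 1 0 0 0;0 0 1 0 0 0;0 0 .7 0 0 0;0 0 0 0 0 0;0 0 0 0 0 0'; python3 -m creep '0 0 .1 0 0 0;0 0 .1 0 0 0;0 0 .1 0 0 0;0 0 .1 0 0 0;0 0 0 0 0 0;0 0 0 0 0 0';  python3 -m creep '0 0 .1 0 0 0;0 0 .1 0 0 0;0 0 0 0 0 0;0 0 0 0 0 0'; python3 -m creep '0 0 .1 0 0 0;0 0 .1 0 0 0;0 0 0 0 0 0;0 0 0 0 0 0'
```

```text
clock: 4.22
eef_pos: [549.2, -184.7, 68.0]
ee_rot: [3.141, 0.002, -0.431]
force: [-0.0, -0.7, 0.1]
grip_width: -0.003
grip_force: 0.0
clock: 4.72
eef_pos: [549.9, -184.7, 65.1]
ee_rot: [-3.142, -0.0, -0.431]
force: [0.0, -0.4, -0.2]
grip_width: -0.006
grip_force: 0.0
clock: 5.05
eef_pos: [549.8, -184.7, 63.0]
ee_rot: [3.141, 0.0, -0.431]
force: [-0.3, 0.6, 0.3]
grip_width: -0.003
grip_force: 0.0
clock: 5.38
eef_pos: [550.1, -184.7, 61.2]
ee_rot: [-3.142, -0.0, -0.431]
force: [-0.7, 0.8, 0.6]
grip_width: 0.003
grip_force: 0.7
```

```bash
for i in 1; do python3 -m creep '0 0 .1 0 0 0;0 0 .1 0 0 0;0 0 0 0 0 0' | grep -E 'pos|force:'; python3 -m creep '0 0 .1 0 0 0;0 0 0 0 0 0'| grep -E 'pos|force:'; python3 -m creep '0 0 .1 0 0 0;0 0 0 0 0 0'| grep -E 'pos|force:'; done
```

```text
eef_pos: [550.0, -184.7, 59.1]
force: [0.8, -0.2, 2.0]
grip_force: 0.9
eef_pos: [550.0, -184.8, 58.1]
force: [0.5, -0.1, 1.7]
grip_force: 0.9
eef_pos: [550.0, -184.7, 57.0]
force: [0.3, -0.1, 1.9]
grip_force: 0.8
```

```bash
python3 -m creep '0 0 .1 0 0 0;0 0 0 0 0 0' | grep -E 'pos|force:'; python3 -m creep '0 0 .05 0 0 0;0 0 0 0 0 0'| grep -E 'pos|force:'; python3 -m creep '0 0 .05 0 0 0;0 0 0 0 0 0'| grep -E 'pos|force:'
```

```text
eef_pos: [550.0, -184.8, 56.1]
force: [-0.2, -0.6, 3.1]
grip_force: 1.3
eef_pos: [550.0, -184.8, 56.1]
force: [-1.1, 0.6, 5.0]
grip_force: 2.9
eef_pos: [550.1, -184.8, 56.1]
force: [-3.0, 1.0, 8.1]
grip_force: 4.4
```

The first pin stopped at TCP z 56.1 mm and 8 N, so it is home. On to the one across.

```bash
python3 -m creep '0 0 -1 0 0 0;0 0 -2 0 0 0;0 0 -1.5 0 0 0;-.95 -3.14 0 0 0 0;-.95 -3.14 0 0 0 0;-.95 -3.14 0 0 0 0;-.95 -3.14 0 0 0 0;-.95 -3.14 0 0 0 0;0 0 0 0 0 0;0 0 0 0 0 0;0 0 0 0 0 0'; python3 look.py pics/w3.png | tail -n +3
```

```text
clock: 7.38
eef_pos: [572.0, -22.3, 100.0]
ee_rot: [3.141, 0.001, -0.43]
force: [-0.2, -0.2, 1.3]
grip_width: 0.001
grip_force: 0.0
board_center 0.68 [381.2 175.2] [ 562.8 -102.    26. ]
terminal_block 0.88 [478.9 159.9] [ 555.5 -148.7   42. ]
capacitor 0.74 [389.7 107.8] [ 604.1 -110.3   51. ]
capacitor 0.73 [363.8  27.4] [ 643.4 -110.4   51. ]
rivet_across_terminal_top 0.73 [254.2 217.9] [573.8 -23.2  37.5]
rivet_capacitor_top 0.69 [366.7  27.9] [ 642.7 -116.1   37.5]
rivet_across_capacitor_top 0.6 [410.3 300.5] [480.4 -90.1  37.5]
```

View pics/w3.png

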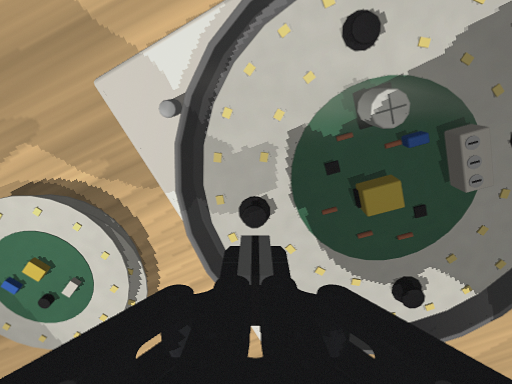

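The pin is at (254,212), right ahead of the tip and within 2 mm of it. I go down.

```bash
python3 -m creep '.15 0 1.2 0 0 0;0 0 1.2 0 0 0;0 0 1 0 0 0;0 0 0 0 0 0' | grep -E 'pos|force:'; python3 -m creep '0 0 .1 0 0 0;0 0 .1 0 0 0;0 0 .1 0 0 0;0 0 .1 0 0 0;0 0 0 0 0 0'| grep -E 'pos|force:'; python3 -m creep '0 0 .1 0 0 0;0 0 .1 0 0 0;0 0 .1 0 0 0;0 0 0 0 0 0'| grep -E 'pos|force:';  python3 -m creep '0 0 .1 0 0 0;0 0 0 0 0 0;0 0 0 0 0 0'| grep -E 'pos|force:'
```

```text
eef_pos: [572.1, -23.1, 63.8]
force: [-0.4, 0.1, -1.0]
grip_force: 0.0
eef_pos: [573.7, -22.8, 62.3]
force: [-0.1, 0.9, 0.0]
grip_force: 0.0
eef_pos: [573.9, -22.8, 59.3]
force: [0.3, -0.0, 2.0]
grip_force: 1.1
eef_pos: [573.9, -22.8, 58.2]
force: [0.1, 0.1, 1.9]
grip_force: 1.1
```

```bash
python3 -m creep '0 0 .1 0 0 0;0 0 0 0 0 0' | grep -E 'pos|force:'; python3 -m creep '0 0 .1 0 0 0;0 0 0 0 0 0' | grep -E 'pos|force:'; python3 -m creep '0 0 .05 0 0 0;0 0 0 0 0 0'| grep -E 'pos|force:'; python3 -m creep '0 0 .05 0 0 0;0 0 0 0 0 0;0 0 0 0 0 0'| grep -E 'pos|force:'
```

```text
eef_pos: [573.9, -22.8, 57.1]
force: [0.6, 0.1, 2.8]
grip_force: 1.0
eef_pos: [573.9, -22.8, 56.1]
force: [0.6, -0.1, 2.6]
grip_force: 1.2
eef_pos: [573.9, -22.8, 56.0]
force: [-1.0, 0.7, 4.7]
grip_force: 2.8
eef_pos: [573.9, -22.8, 56.0]
force: [-2.9, 0.3, 8.3]
grip_force: 4.3
```

Second pin is home. Next is the capacitor's pin at about (642.7, -115.6).

```bash
python3 -m creep '0 0 -1 0 0 0;0 0 -2 0 0 0;0 0 -1.5 0 0 0;2.53 1.39 0 0 0 0;2.53 1.39 0 0 0 0;2.53 1.39 0 0 0 0;2.53 1.39 0 0 0 0;0 0 0 0 0 0;0 0 0 0 0 0;0 0 0 0 0 0'; python3 look.py pics/w4.png | tail -n +3
```

```text
clock: 10.7
eef_pos: [641.8, -115.5, 99.6]
ee_rot: [3.141, 0.002, -0.431]
force: [-0.4, 0.3, -0.3]
grip_width: 0.003
grip_force: 0.0
rivet_terminal_top 0.76 [410.8 294.1] [ 554.9 -184.8   37.5]
rivet_capacitor_top 0.77 [252.5 217.6] [ 644.3 -115.6   37.5]
```

View pics/w4.png

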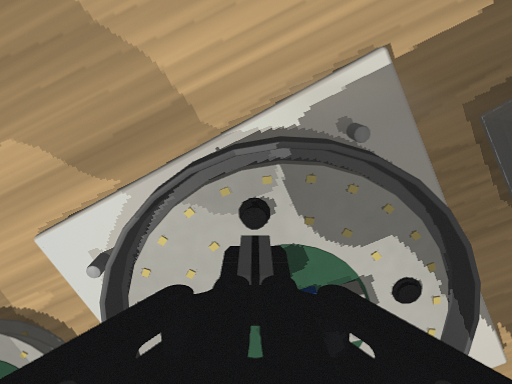

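The pin is at (254,213), right ahead of the tip, and (406,290) is the first pin, already down. I press.

```bash
python3 -m creep '.1 0 1.2 0 0 0;0 0 1.2 0 0 0;0 0 1 0 0 0;0 0 0 0 0 0' | grep -E 'pos|force:'; python3 -m creep '0 0 .1 0 0 0;0 0 .1 0 0 0;0 0 .1 0 0 0;0 0 .1 0 0 0;0 0 0 0 0 0'| grep -E 'pos|force:'; python3 -m creep '0 0 .1 0 0 0;0 0 .1 0 0 0;0 0 0 0 0 0'| grep -E 'pos|force:';  python3 -m creep '0 0 .1 0 0 0;0 0 0 0 0 0;0 0 0 0 0 0'| grep -E 'pos|force:'
```

```text
eef_pos: [641.4, -115.8, 62.6]
force: [-0.2, 0.5, -0.6]
grip_force: 0.0
eef_pos: [643.4, -116.0, 62.3]
force: [0.8, -0.9, -0.4]
grip_force: 0.0
eef_pos: [643.6, -116.1, 60.5]
force: [-0.4, -0.4, 1.7]
grip_force: 1.0
eef_pos: [643.6, -116.1, 59.4]
force: [0.7, 0.3, 2.9]
grip_force: 1.4
```

```bash
python3 -m creep '0 0 .1 0 0 0;0 0 .1 0 0 0;0 0 0 0 0 0' | grep -E 'pos|force:'; python3 -m creep '0 0 .1 0 0 0;0 0 0 0 0 0' | grep -E 'pos|force:'; python3 -m creep '0 0 .05 0 0 0;0 0 0 0 0 0'| grep -E 'pos|force:'; python3 -m creep '0 0 .05 0 0 0;0 0 0 0 0 0;0 0 0 0 0 0'| grep -E 'pos|force:'
```

```text
eef_pos: [643.6, -116.1, 57.0]
force: [0.5, 0.3, 2.3]
grip_force: 0.9
eef_pos: [643.5, -116.1, 56.1]
force: [0.5, 0.9, 2.8]
grip_force: 1.4
eef_pos: [643.6, -116.1, 56.1]
force: [-0.5, 1.0, 5.2]
grip_force: 2.6
eef_pos: [643.6, -116.1, 56.1]
force: [-2.2, 0.1, 8.0]
grip_force: 3.7
```

Third pin is home. Last one, at about (480.6, -91.5).

```bash
python3 -m creep '0 0 -1 0 0 0;0 0 -2 0 0 0;0 0 -1.5 0 0 0;-3.17 .92 0 0 0 0;-3.17 .92 0 0 0 0;-3.17 .92 0 0 0 0;-3.17 .92 0 0 0 0;-3.17 .92 0 0 0 0;0 0 0 0 0 0;0 0 0 0 0 0;0 0 0 0 0 0'; python3 look.py pics/w5.png | tail -n +3
```

```text
clock: 14.1
eef_pos: [480.4, -91.6, 100.5]
ee_rot: [-3.141, -0.001, -0.431]
force: [-0.1, 0.3, 0.2]
grip_width: 0.001
grip_force: 0.0
board_center 0.66 [214.3  81.4] [ 561.  -104.3   26. ]
terminal_block 0.83 [294.7  52. ] [ 555.8 -148.3   42. ]
rivet_terminal_top 0.91 [366.6  32.4] [ 549.4 -185.    37.5]
rivet_across_terminal_top 0.8 [ 74.1 123.3] [572.6 -27.1  37.5]
rivet_capacitor_top 0.59 [213.5  79.1] [ 561.5 -105.6   37.5]
rivet_across_capacitor_top 0.66 [254.2 219.4] [481.3 -92.   37.5]
rivet_across_capacitor_top 0.16 [364.9  33.2] [ 549.4 -184.1   37.5]
```

View pics/w5.png

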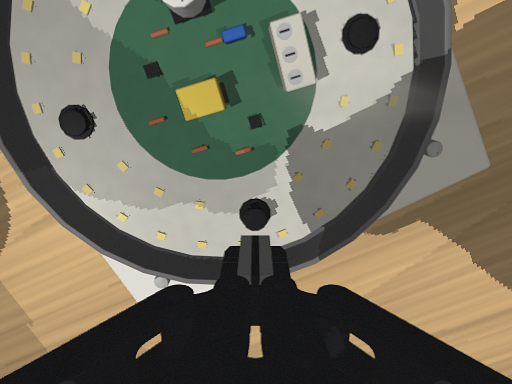

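The last pin is at (255,214), ahead of the tip within 1 mm. The earlier pins at (361,33) and (76,122) sit low.

```bash
python3 -m creep '.1 0 1.2 0 0 0;0 0 1.2 0 0 0;0 0 1 0 0 0;0 0 0 0 0 0' | grep -E 'pos|force:'; python3 -m creep '0 0 .1 0 0 0;0 0 .1 0 0 0;0 0 .1 0 0 0;0 0 .1 0 0 0;0 0 0 0 0 0'| grep -E 'pos|force:'; python3 -m creep '0 0 .1 0 0 0;0 0 .1 0 0 0;0 0 0 0 0 0'| grep -E 'pos|force:';  python3 -m creep '0 0 .1 0 0 0;0 0 0 0 0 0;0 0 0 0 0 0'| grep -E 'pos|force:'
```

```text
eef_pos: [479.6, -92.1, 64.1]
force: [0.3, 1.3, -0.5]
grip_force: 0.0
eef_pos: [481.3, -92.1, 62.5]
force: [0.3, -0.2, 0.8]
grip_force: 0.3
eef_pos: [481.3, -92.0, 60.3]
force: [-0.6, 0.3, 2.7]
grip_force: 1.1
eef_pos: [481.3, -92.1, 59.2]
force: [0.8, -0.4, 1.2]
grip_force: 1.0
```

```bash
python3 -m creep '0 0 .1 0 0 0;0 0 .1 0 0 0;0 0 0 0 0 0' | grep -E 'pos|force:'; python3 -m creep '0 0 .1 0 0 0;0 0 0 0 0 0' | grep -E 'pos|force:'; python3 -m creep '0 0 .05 0 0 0;0 0 0 0 0 0'| grep -E 'pos|force:'; python3 -m creep '0 0 .05 0 0 0;0 0 0 0 0 0;0 0 0 0 0 0'| grep -E 'pos|force:'
```

```text
eef_pos: [481.3, -92.1, 57.0]
force: [1.8, 0.7, 0.6]
grip_force: 0.9
eef_pos: [481.2, -92.1, 56.1]
force: [2.4, 0.2, 1.5]
grip_force: 0.9
eef_pos: [481.2, -92.1, 56.0]
force: [-0.9, 1.0, 6.6]
grip_force: 3.1
eef_pos: [481.3, -92.1, 56.0]
force: [-0.9, 0.8, 9.7]
grip_force: 5.0
```

All four stopped firmly at the same height, TCP z about 56 mm. I lift away and check with the side view.

```bash
python3 -m creep '0 0 -1 0 0 0;0 0 -2 0 0 0;0 0 -3 0 0 0;-2 0 -3 0 0 0;-2 0 -3 0 0 0;-2 0 -2 0 0 0;0 0 0 0 0 0;0 0 0 0 0 0;0 0 0 0 0 0'; python3 - <<'E'
from h import *
im=eyes.snapshot("side"); cv2.imwrite("pics/s5.png",cv2.resize(im[195:345,220:420],None,fx=4,fy=4,interpolation=cv2.INTER_CUBIC))
E
```

```text
clock: 17.33
eef_pos: [425.7, -67.0, 194.2]
ee_rot: [3.141, 0.002, -0.431]
force: [-0.3, 0.1, 0.2]
grip_width: -0.0
grip_force: 0.0
```

View pics/s5.png

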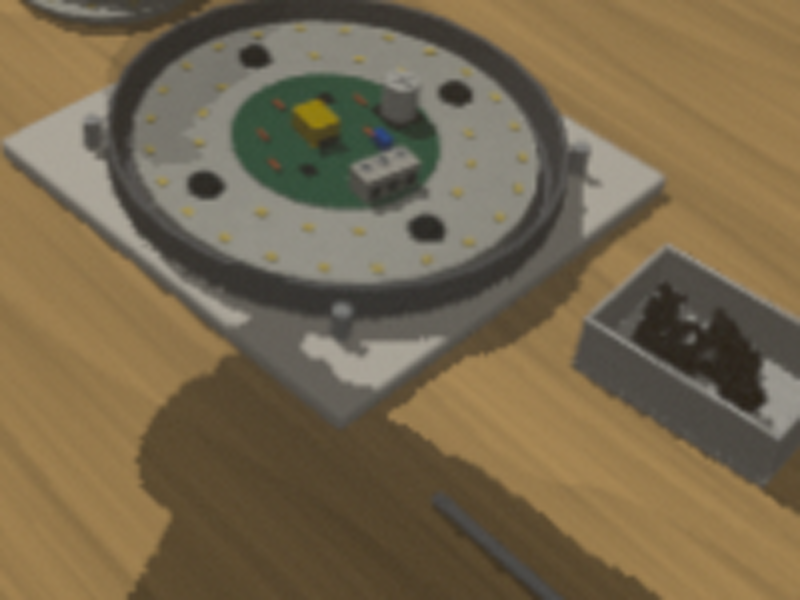

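The side view shows all four pins low and flat, at crop (255,55), (456,92), (206,185) and (426,229). The lamp is seated between the posts and the arm is clear.

```bash
python3 -c "
from cell import r
print(r.hand_in())"
```

```text
the job is handed in; nothing more can be done
None
```

I pressed all four rivets home in the order asked, at no more than about 10 N in the readings I took, with the lamp still seated in the jig; the job is handed in at about 17 s on the clock, and no verdict came back.

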